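Load the fitting scale slide and raise the stage

ROBOT

A 7-joint arm with a two-finger parallel gripper is mounted at the origin on the work surface. World frame = base frame: x ahead of the robot, y to its left, z up, the work surface at z = 0. Lengths are in m, angles in degrees, forces in N, time in s.
With the tool pointing down it reaches from about 0.425 to 0.8 m from the base axis. Payload 8.3 kg.
Tool frame: the origin (TCP) lies between the finger pads; the fingertips stand 17 mm ahead of it and the grasp point (between the pads) lies 2 mm behind it; z points along the fingers, y is the line along which they close (so a half turn about z gives the same grasp; the last joint's range is limited). The gripper opens to 85 mm and grips with 20 to 120 N. Pads are 22 mm wide; open, the fingers measure 114 mm over their backs; the gripper's body (76 mm by 85 mm) begins 54 mm behind the grasp point. The pads swing forward as they close: fully open they stand 13 mm farther back than shut.
Start: joints at [62.573, 21.967, 0.94, 78.501, -0.361, 79.538, -2.664], TCP at [0.252, -0.572, 0.248] pointing down, gripper open.
Joint ranges: [-169.22, 169.22], [-14.56, 117.87], [-87.37, 89.26], [10.42, 133.3], [-82.24, 262.24], [0.94, 117.77], [-172.7, 172.7]. Speed limits (degrees/s): [136.94, 136.94, 172.46, 172.46, 180, 180, 180].

INTERFACE

Orientations are given as [roll, pitch, yaw] about the fixed x, y, z axes, in that order (R = Rz(yaw) Ry(pitch) Rx(roll)).
In Python, from station import ctrl, get_obs, imaging, workorder gives the robot as it stands. Calls block until the motion is done:
- ctrl.reach(position, orientation): joint-space move of the TCP to a pose.
- ctrl.servo_line(position, attitude=None, feed=0.15, max_force=None): straight line of the TCP; attitude=None keeps the orientation; feed is the mean speed in m/s. With max_force (N) it stops when the force on the tool has changed by that much, and returns True; else False.
- ctrl.set_joints(angles): joint-space move.
- ctrl.ungrasp() and ctrl.clamp(effort=None): open the fingers fully, or close them until they stop; effort is the grip in N (None keeps the last).
- ctrl.wait(seconds).
- ctrl.ik(position, orientation): joint angles nearest the present ones, or None.
- get_obs(): the state.
- imaging.read_camera(name): name is "side" or "top"; returns the picture (480x640x3 uint8, red, green, blue); there is no depth.
- imaging.camera_params(name): a dict with "vertical_fov" (degrees; the focal length in pixels is half the picture's height over the tangent of half this angle, whatever the lens; pixels are square), "cx", "cy" (the principal point, pixels), "R" (3x3) and "t" (3): a world point X has camera coordinates R X + t. Camera axes: x right, y down, z forward; pixel columns grow to the right and rows downward; lengths in m; the calibration is good to about 2 mm. A picture is of the moment at which its call begins. camera_params takes no time and is no camera call.
A pose or a line that the arm cannot do raises ctrl.MotionError and nothing moves.
- workorder.close_job(): hands the job in; it is judged then, once.
Trained networks look in the newest picture that a camera, given by its name, has taken for a name from the list of things; names that differ only in an ending like _2 or _b are one class to them, and where a whole thing is asked for, a point or a joint stands for the part that bears it (a point fixed in the world has none). Each returns a list of dicts, best first, with "conf" (0 to 1); they miss things now and then, are a little off and sometimes report something else, mostly with a low value. They report only what shows in the picture. A call takes as long as a camera call. They do not tell look-alikes from the thing itself.
- imaging.cut_out(camera, thing): "region" (480x640 bool, what is visible of it) and "bbox" ([left, top, right, bottom] in pixels, round what is visible of it).
The state is a dict: "time": time; "qpos": joint angles; "qvel": joint speeds; "tau": joint torques, N m; "tool_pos": TCP position; "tcp_rot": TCP orientation; "ft_force": force on the tool from outside, world axes, zero at the start; "torque": the same for the moment, N m; "gripper_width": finger opening in m; "grasp_force": force on a finger pad.
Only numpy, scipy, OpenCV 4.12 (cv2) and the standard library are available. Lean on these libraries where they do the work, as an engineer would, in place of code of your own. Each camera call takes 0.05 s, during which the arm holds its last target. There are 200 camera calls.

TASK

One of the three brass scale slides fits the nest on the brass stage. Set that one gently into the nest (do not drop it), turned so that its notched end goes over the nest's key and it lies flat, and let go; then swing the side crank all the way over, away from the robot, to its far stop so that the stage is raised with the slide in it. Leave the other slides and the things lying about where they are.

Things in the scene. Friction and masses are not known exactly. Their poses are not given: they have to be found in the camera images.
- slide_short_centre (a point): Short scale slide: brass block 82 mm long (x), 30 mm wide (y), 24 mm high, about 0.3 kg, green glass scale strip along its top. At its +x end a U-shaped notch 12 mm wide and 14 mm deep runs through its whole height; the -x end is plain. The point is its centre, 12 mm above its underside. Too short for the nest.
- slide_middle_centre (a point): Middle scale slide: brass block 100 mm long (x), 30 mm wide (y), 24 mm high, about 0.3 kg, green glass scale strip along its top. At its +x end a U-shaped notch 12 mm wide and 14 mm deep runs through its whole height; the -x end is plain. The point is its centre, 12 mm above its underside. This is the one that fits the nest.
- slide_long_centre (a point): Long scale slide: brass block 118 mm long (x), 30 mm wide (y), 24 mm high, about 0.3 kg, green glass scale strip along its top. At its +x end a U-shaped notch 12 mm wide and 14 mm deep runs through its whole height; the -x end is plain. The point is its centre, 12 mm above its underside. Too long for the nest.
- nest (a point): Centre of the nest floor on the brass stage (136 mm along x, 90 mm along y). Nest: 106 mm long (x), 36 mm wide (y), between black end stops and four corner stubs 17 mm high, flared outward above 8 mm. Stubs reach in to x = +-35 mm, so between them the slide's sides are free. Axes are the stand's, x roughly away from the robot. Floor 80 mm above the bench at crank 0, rising 20 mm per rad of crank
- key (a point): Middle of the steel key on the nest floor at its +x end, 47 mm along x from the nest's centre: 6 mm wide (y), 12 mm long (x, joining the end stop), 9 mm high; the point is half-way up it. The slide's notch must go over it, so that the slide's x axis points the same way as the nest's
- crank (a joint): Angle of the side crank on the stand's -y side (rad): 0 = arm leaning 0.75 rad from upright towards the stand's -x (towards the robot), 1.5 = far stop, arm leaning 0.75 rad to the stand's +x. It stays where it is left, starts at 0 to 0.3 and takes about 7 N at the handle to turn.
- crank_grip (a point): Centre of the crank's black ebonite handle: a cylinder 22 mm in diameter and 46 mm long, lying along the stand's y, that spins freely on its pin. It travels on a circle of 80 mm radius about point crank_hub in the stand's x-z plane. Axes: not needed (they turn with the crank).
- crank_hub (a point): Point on the crank's turning axis (level, along the stand's y), in the plane of the handle's centre: 94 mm to the stand's -y side of the nest's centre and 55 mm above the bench. At crank angle q the handle centre lies at x = 80 mm * sin(q - 0.75), z = 80 mm * cos(q - 0.75) from here, in the stand's axes. Axes: the stand's.
- magnifier: Domed glass magnifier in a round brown horn mount, 72 mm across, 33 mm high; origin at the centre of its underside. Bystander.
- weight: Dull pewter weight with a small top knob, 54 mm across, 57 mm high, 0.7 kg; origin at the centre of its underside. Bystander.
- knob1: Black ebonite knurled knob, 46 mm across, 30 mm high; origin at the centre of its underside. Bystander.
- knob2: Black ebonite knurled knob, the same as the other. Bystander.
- slide_middle_notch (a point): Middle of the mouth of the middle slide's notch: on its long axis, 50 mm to the +x end from its centre, half-way up.
Things that resemble listed ones, but are neither listed nor needed, are in the scene too. What is meant by the part that bears nest is not orange, red or white, and is the larger of those in its own colour.

How it is judged:
By the outcome, as a careful person would: the job done as asked, in the order asked, and still so for the second after the job is handed in, with the robot touching nothing.
It also fails if it takes over 54 s, if anything falls off the work surface, if the arm or the gripper's body presses on something with over 40 N, if the wrist force passes 120 N, or if a joint passes its speed limit or range.

## Working session

There is one attempt and no reset: what is moved stays moved. The work goes in short steps, each a Python script; the robot and the scene stay as the last script left them, time stands still between calls to the robot, and variables do not carry over. Pictures are saved under pics/ and viewed, at most 10 in all, crops included, and the job is handed in when it is done.

```bash
ls; mkdir -p pics
python3 - <<'E'
from station import ctrl,get_obs,imaging,workorder
import cv2,numpy as np
for n in("top","side"):
    im=imaging.read_camera(n); cv2.imwrite(f"pics/{n}0.png",im[:,:,::-1])
    p=imaging.camera_params(n); print(n,p)
    for t in("slide_middle_centre","nest","crank"):
        for d in imaging.cut_out(n,t): print(t,round(d["conf"],2),d["bbox"],int(d["region"].sum()))
o=get_obs();print(o["time"],o["tool_pos"],o["tcp_rot"],o["gripper_width"])
E
```

```text
pics
top {'vertical_fov': 55.95531968533551, 'cx': 317.87182791217396, 'cy': 244.13583240237313, 'R': array([[-0.10254894, -0.99471934,  0.0041406 ],
       [-0.97075306,  0.09916806, -0.21864169],
       [ 0.2170765 , -0.02644097, -0.97579643]]), 't': array([0.15263246, 0.54177458, 1.1209144 ])}
slide_middle_centre 0.81 [376.2, 265.0, 414.9, 291.2] 504
nest 0.93 [116.5, 308.3, 155.1, 368.4] 2123
nest 0.85 [273.2, 324.7, 302.8, 373.0] 1146
nest 0.75 [250.3, 180.2, 273.2, 214.0] 806
nest 0.72 [269.1, 238.9, 311.2, 292.3] 1898
nest 0.56 [131.4, 180.5, 178.0, 237.0] 1702
crank 0.81 [156.0, 326.5, 182.2, 360.4] 370
crank 0.76 [162.3, 211.8, 190.2, 236.1] 338
crank 0.65 [303.6, 339.4, 322.1, 364.8] 139
side {'vertical_fov': 51.57569182865183, 'cx': 326.3547340985353, 'cy': 238.22066577374304, 'R': array([[ 0.9946915 , -0.09985663,  0.02484918],
       [-0.03377234, -0.54490287, -0.83781877],
       [ 0.09720215,  0.83253199, -0.54538265]]), 't': array([-0.51490249,  0.1768169 ,  1.0395914 ])}
slide_middle_centre 0.66 [281.3, 322.2, 316.0, 367.7] 816
nest 0.97 [240.5, 159.7, 280.5, 178.4] 589
nest 0.87 [207.3, 233.2, 249.7, 250.6] 657
nest 0.83 [346.4, 164.5, 390.6, 191.4] 686
nest 0.58 [285.2, 223.2, 343.9, 254.8] 1202
crank 0.83 [233.2, 166.8, 262.4, 189.5] 245
crank 0.79 [292.8, 236.7, 326.8, 265.4] 431
crank 0.68 [374.9, 231.1, 393.6, 248.9] 173
crank 0.66 [207.8, 242.2, 235.7, 264.1] 262
crank 0.56 [339.9, 170.3, 369.2, 195.6] 256
0.4 [ 0.25247287 -0.57166705  0.24815975] [-1.79984589e+02 -2.17524113e-03  2.38273041e+01] 0.08532254780827808
```

View pics/top0.png

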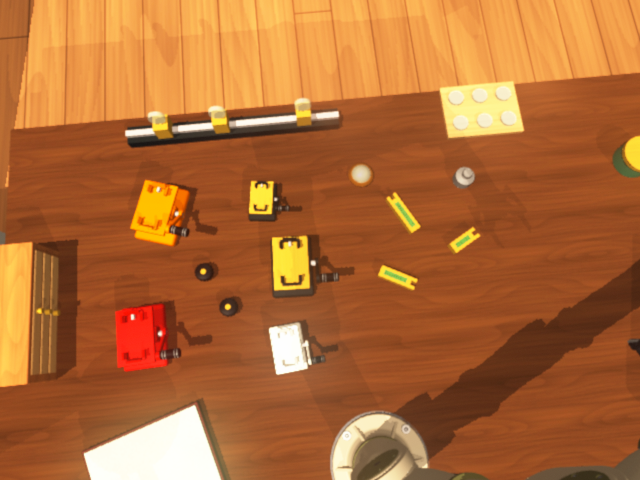

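View pics/side0.png

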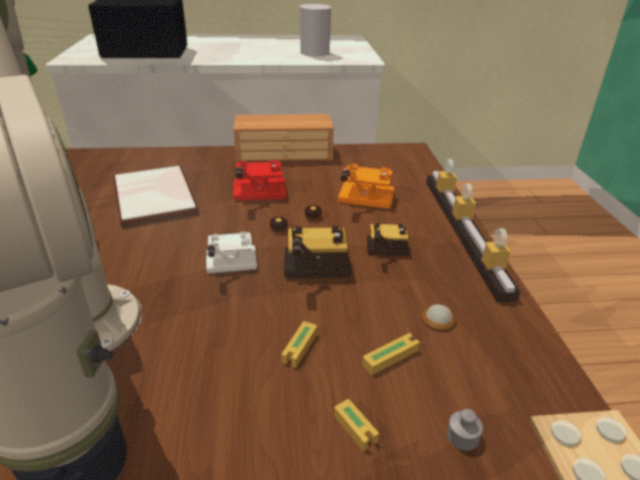

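Candidates for the stage (top view): white (288,348), red (142,337), orange (160,210), small brass (262,200), large brass (292,265). By the description it is the large brass one. Slides are at (398,277), (403,212) and (464,240); the one at (398,277) is probably the middle one. I'll check this with a measured length and a crop.

```bash
cat > h.py <<'E'
import numpy as np,cv2
from station import ctrl,get_obs,imaging,workorder
P={n:imaging.camera_params(n) for n in("top","side")}
def F(n): return 240/np.tan(np.radians(P[n]["vertical_fov"]/2))
def proj(n,X):
    c=np.atleast_2d(X)@P[n]["R"].T+P[n]["t"]; return c[:,:2]/c[:,2:]*F(n)+[P[n]["cx"],P[n]["cy"]]
def ray(n,uv,z):
    uv=np.atleast_2d(uv).astype(float); d=np.c_[(uv-[P[n]["cx"],P[n]["cy"]])/F(n),np.ones(len(uv))]@P[n]["R"]
    o=-P[n]["R"].T@P[n]["t"]; return o+d*((z-o[2])/d[:,2])[:,None]
def Rz(a): return np.array([[np.cos(a),-np.sin(a),0],[np.sin(a),np.cos(a),0],[0,0,1]])
def crop(n,im,c,r,s):
    x,y=c; return cv2.resize(im[y-r[1]:y+r[1],x-r[0]:x+r[0],::-1],None,fx=s,fy=s,interpolation=cv2.INTER_CUBIC)
E
python3 - <<'E'
from h import *
T=cv2.imread("pics/top0.png");S=cv2.imread("pics/side0.png")
hs=cv2.cvtColor(T,cv2.COLOR_BGR2HSV)
m=cv2.inRange(hs,(20,110,110),(75,255,255))
m=cv2.morphologyEx(m,cv2.MORPH_CLOSE,np.ones((3,3)))
n,l,st,ce=cv2.connectedComponentsWithStats(m)
for i in range(1,n):
    if 150<st[i,4]<3000:
        c=ce[i]; z=.024 if c[0]>350 else .09
        v,u=np.where(l==i); X=ray("top",np.c_[u,v],z)[:,:2].astype(np.float32)
        print(c.round(),st[i,4],[np.round(a,3) for a in cv2.minAreaRect(X*1)],cv2.fitLine(X,cv2.DIST_L2,0,.01,.01)[:2].ravel())
a=crop("t",T[:,:,::-1],(305,265),(50,40),8)[:, :]
a=cv2.resize(a,(400,300)); 
a=crop("t",T[:,:,::-1],(305,265),(40,60),5)
b=crop("t",S[:,:,::-1],(318,245),(40,60),5)
cv2.imwrite("pics/c1.png",np.hstack([a,b]))
E
```

```text
[480. 111.] 1798 [array([ 0.915, -0.415]), array([0.219, 0.161]), np.float64(89.643)] [ 0.043283   -0.99906284]
[218. 118.] 209 [array([0.926, 0.329]), array([0.045, 0.04 ]), np.float64(2.421)] [0.98090994 0.19446266]
[159. 123.] 209 [array([0.928, 0.489]), array([0.04 , 0.047]), np.float64(88.697)] [ 0.9998887  -0.01491912]
[633. 153.] 403 [array([ 0.736, -0.816]), array([0.039, 0.111]), np.float64(75.255)] [ 0.97558784 -0.21960944]
[154. 214.] 1553 [array([0.675, 0.5  ]), array([0.114, 0.151]), np.float64(72.433)] [ 0.99961114 -0.02788462]
[261. 198.] 641 [array([0.688, 0.233]), array([0.059, 0.087]), np.float64(84.185)] [ 0.98767614 -0.15651162]
[403. 213.] 439 [array([ 0.628, -0.146]), array([0.117, 0.03 ]), np.float64(27.596)] [0.88587403 0.46392584]
[464. 240.] 298 [array([ 0.535, -0.299]), array([0.029, 0.082]), np.float64(28.922)] [ 0.48699933 -0.87340236]
[290. 264.] 1493 [array([0.508, 0.172]), array([0.088, 0.133]), np.float64(87.715)] [ 0.9990785 -0.0429194]
[  9. 316.] 1316 [array([0.454, 0.864]), array([0.044, 0.342]), np.float64(89.534)] [ 0.9999834  -0.00577119]
[397. 277.] 414 [array([ 0.452, -0.105]), array([0.1  , 0.031]), np.float64(61.823)] [0.47022432 0.8825469 ]
```

View pics/c1.png

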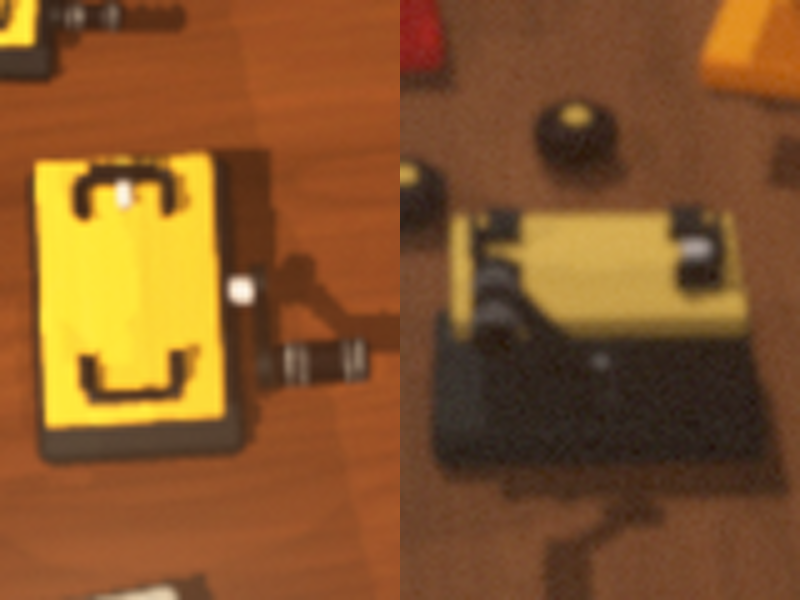

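The crop shows the large brass stage with its steel key at the far end (top crop, (290,243) in the picture) and the crank handle near (330,277). The slide at (397,277) measures 100 mm, so it is the middle one, and its notch points toward -x,-y. Next I'll refine both poses with a two-view fit.

```bash
cat > fit.py <<'E'
from h import *
from scipy.optimize import minimize
def box(x,y,yaw,z0,z1,L,W):
    c=np.array([[sx*L/2,sy*W/2,z] for sx in(-1,1) for sy in(-1,1) for z in(z0,z1)]); return c@Rz(yaw).T+[x,y,0]
def sil(n,X,k=8):
    m=np.zeros((480*1,640),np.float32); h=cv2.convexHull((proj(n,X)*1).astype(np.float32)); 
    big=np.zeros((480*4,640*4),np.uint8); cv2.fillConvexPoly(big,np.round(((h+.5)*4-.5)*16).astype(np.int32),255,shift=4)
    return cv2.resize(big,(640,480),interpolation=cv2.INTER_AREA)/255.
def hullmask(im,seed,lo=(18,100,90),hi=(80,255,255)):
    m=cv2.inRange(cv2.cvtColor(im,cv2.COLOR_RGB2HSV),lo,hi); m=cv2.morphologyEx(m,cv2.MORPH_CLOSE,np.ones((3,3)))
    n,l,st,ce=cv2.connectedComponentsWithStats(m); i=l[seed[1],seed[0]]; assert i>0
    pts=np.argwhere(l==i)[:,::-1].astype(np.int32); o=np.zeros((480,640),np.uint8); cv2.fillConvexPoly(o,cv2.convexHull(pts),1); return o.astype(float)
def fit(masks,model,p0,step):
    def cost(p):
        X=model(p); return sum(1-np.minimum(m,s).sum()/np.maximum(m,s).sum() for n,m in masks.items() for s in[sil(n,X)])
    sx=np.vstack([p0]+[np.array(p0)+np.eye(len(p0))[i]*step[i] for i in range(len(p0))])
    r=minimize(cost,p0,method="Nelder-Mead",options=dict(initial_simplex=sx,maxfev=600,xatol=1e-4,fatol=1e-5)); return r.x,r.fun
E
python3 - <<'E'
from fit import *
T=cv2.imread("pics/top0.png")[:,:,::-1].copy();S=cv2.imread("pics/side0.png")[:,:,::-1].copy()
ms={"top":hullmask(T,(397,277)),"side":hullmask(S,(305,333))}
mn={"top":hullmask(T,(290,264)),"side":hullmask(S,(315,240))}
sl=lambda p:box(p[0],p[1],p[2],0,.024,.1,.03)
for k in(("top",),("side",),("top","side")):
    x,f=fit({i:ms[i] for i in k},sl,[.452,-.105,np.radians(-118.2)],[.01,.01,.1]);print("slide",k,x[:2].round(4),np.degrees(x[2]).round(2),round(f,3))
st=lambda p:box(p[0],p[1],p[2],p[3]-abs(p[4]),p[3],.136,.09)
for k in(("top",),("top","side")):
    x,f=fit({i:mn[i] for i in k},st,[.508,.172,-.04,.083,.012],[.01,.01,.05,.01,.008]);print("stage",k,x[:2].round(4),np.degrees(x[2]).round(2),x[3:].round(4),round(f,3))
np.save("stage.npy",x)
A=crop("",T,(305,265),(40,60),5);B=crop("",S,(318,245),(40,60),5)
for img,n,o in((A,"top",(265,205)),(B,"side",(278,185))):
    for q,c in((0,(255,0,0)),(.15,(0,255,0)),(.3,(255,0,255))):
        h=np.array([.08*np.sin(q-.75),-.094,.055+.08*np.cos(q-.75)])
        L=np.array([h+[0,.023,0],h-[0,.023,0],[0,-.094,.055]])@Rz(x[2]).T+[x[0],x[1],0]
        u=((proj(n,L)-o+.5)*5).astype(int); cv2.polylines(img,[u],False,c,1)
    cs=np.array([[a*.053,b*.018,.08] for a,b in((1,1),(1,-1),(-1,-1),(-1,1))])@Rz(x[2]).T+[x[0],x[1],0]
    cv2.polylines(img,[((proj(n,cs)-o+.5)*5).astype(int)],True,(255,255,255),1)
cv2.imwrite("pics/c2.png",np.hstack([A,B]))
for ps in((.452,-.105,-118.2),(.452,-.105,61.8),(x[0],x[1],-2.4),(x[0],x[1],177.6)):
    q=ctrl.ik([ps[0],ps[1],.25],[180,0,ps[2]]);print(ps,None if q is None else np.round(q,0))
E
```

```text
slide ('top',) [ 0.4535 -0.1068] -118.67 0.056
slide ('side',) [ 0.4529 -0.1044] -118.23 0.057
slide ('top', 'side') [ 0.4532 -0.1062] -118.06 0.144
stage ('top',) [0.5037 0.1709] -2.64 [0.1114 0.0006] 0.032
stage ('top', 'side') [0.5095 0.1712] -3.25 [0.0828 0.0108] 0.086
(0.452, -0.105, -118.2) [ 76.  11. -74. 100.  11.  77. 152.]
(0.452, -0.105, 61.8) [ 34.   3. -26. 101.   1.  76. -20.]
(np.float64(0.5095381290873575), np.float64(0.17118502532697527), -2.4) [  21.   18.  -53.   90.   15.   79. -126.]
(np.float64(0.5095381290873575), np.float64(0.17118502532697527), 177.6) [ 23.  19. -56.  90.  16.  79.  53.]
```

View pics/c2.png

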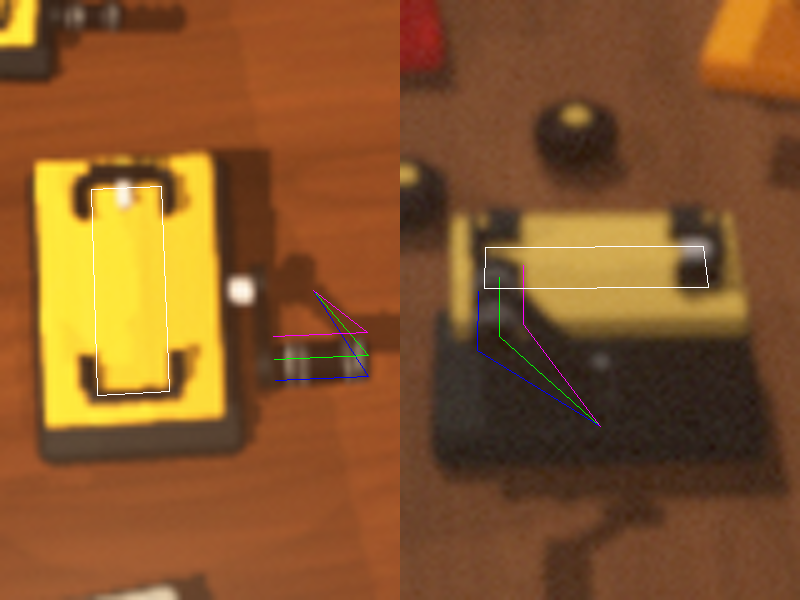

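The overlay shows the nest rectangle lying between the black stops, and the crank at about 0.12 rad (floor about 82 mm). Now I pick up the slide.

Run:
```python
from h import *
x,y,a=.4532,-.1058,61.6
ctrl.reach([x,y,.13],[180,0,a])
ctrl.servo_line([x,y,.024],feed=.12,max_force=15)
print(get_obs()["tool_pos"])
ctrl.clamp(45); o=get_obs(); print(o["gripper_width"],o["grasp_force"],o["tool_pos"])
ctrl.servo_line([x,y,.2],feed=.2)
ctrl.reach([.5085,.1712,.2],[180,0,177.2])
ctrl.servo_line([.5085,.1712,.150],feed=.15)
o=get_obs(); print(o["time"],o["tool_pos"],o["tcp_rot"],o["gripper_width"],o["ft_force"])
T=imaging.read_camera("top");S=imaging.read_camera("side")
cv2.imwrite("pics/t3.png",T[:,:,::-1]);cv2.imwrite("pics/s3.png",S[:,:,::-1])
A=crop("",T,(300,255),(40,60),5);B=crop("",S,(318,235),(40,60),5)
cv2.imwrite("pics/c3.png",np.hstack([A,B]))
```

```text
[ 0.45377736 -0.10590436  0.024614  ]
0.02911521586167845 46.575728058815 [ 0.45348599 -0.10590482  0.02439879]
6.5917 [0.50864591 0.17058262 0.15017176] [-1.79989557e+02 -2.54642414e-02  1.77114322e+02] 0.028865698927849286 [-0.06140651  0.07805624 -3.35237065]
```

View pics/c3.png

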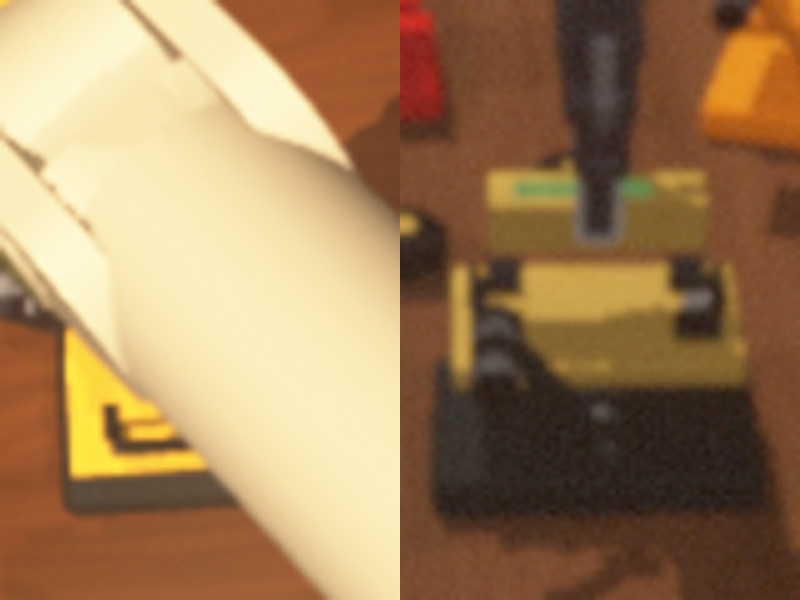

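The held slide is level over the nest, notch on the key side; the top view is blocked by the arm. I'll compare slide and stage x in the side view alone, so calibration error cancels.

Run:
```python
from fit import *
S0=cv2.imread("pics/side0.png")[:,:,::-1].copy();S=cv2.imread("pics/s3.png")[:,:,::-1].copy()
y=np.radians(-2.8)
m=hullmask(S,(278+(520-400)//5+0,175+230//5))
print(int(m.sum()))
for zz in(.126,.124):
    x,f=fit({"side":m},lambda p:box(p[0],p[1],y,zz,zz+.024,.1,.03),[.5085,.1708],[.008,.008]);print("slide",x.round(4),round(f,3))
mn=hullmask(S0,(315,240))
x,f=fit({"side":mn},lambda p:box(p[0],p[1],y,.0824-.011,.0824,.136,.09),[.5085,.171],[.008,.008]);print("stage side",x.round(4),round(f,3))
T0=cv2.imread("pics/top0.png")[:,:,::-1].copy()
x,f=fit({"top":hullmask(T0,(290,264))},lambda p:box(p[0],p[1],y,.0824-.011,.0824,.136,.09),[.5085,.171],[.008,.008]);print("stage top",x.round(4),round(f,3))
# key tip (steel) in top and side
for n,im,o,r in(("top",T0,(290,243),8),("side",S0,(338,234),10)):
    c=im[o[1]-r:o[1]+r,o[0]-r:o[0]+r].astype(int); w=(c.min(2)>(150 if n=="top" else 110)); v,u=np.where(w); uv=[u.mean()+o[0]-r,v.mean()+o[1]-r]
    k=ray(n,uv,.0914)[0]; print(n,w.sum(),k.round(4),(k-Rz(y)@[.047,0,0]).round(4))
```

```text
309
slide [0.5059 0.1762] 0.587
slide [0.5002 0.1787] 0.586
stage side [0.5091 0.1719] 0.042
stage top [0.5097 0.1716] 0.048
top 11 [0.5569 0.1699 0.0914] [0.5099 0.1722 0.0914]
side 13 [0.557  0.1679 0.0914] [0.51   0.1702 0.0914]
```

Run:
```python
from fit import *
S=cv2.imread("pics/s3.png")[:,:,::-1].copy(); y=np.radians(-2.8)
m=cv2.inRange(cv2.cvtColor(S,cv2.COLOR_RGB2HSV),(18,100,60),(80,255,255)); k=np.zeros_like(m); k[206:226,292:343]=1
pts=np.argwhere(m*k>0)[:,::-1].astype(np.int32); o=np.zeros((480,640),np.uint8); cv2.fillConvexPoly(o,cv2.convexHull(pts),1)
print(o.sum())
for zz in(.126,):
    x,f=fit({"side":o.astype(float)},lambda p:box(p[0],p[1],y,zz,zz+.024,.1,.03),[.5085,.1708],[.008,.008]);print("slide",x.round(4),round(f,3))
    x,f=fit({"side":o.astype(float)},lambda p:box(p[0],.1706,y,zz,zz+.024,.1,.03),[.5085],[.008]);print("slide",x.round(4),round(f,3))
```

```text
728
slide [0.5086 0.1733] 0.087
slide [0.5084] 0.153
```

Run:
```python
from h import *
t=[.5096,.1717]
ctrl.servo_line(t+[.128],feed=.08)
o=get_obs();print(o["tool_pos"],o["ft_force"])
print(ctrl.servo_line(t+[.113],feed=.04,max_force=8));o=get_obs();print(o["tool_pos"],o["ft_force"])
print(ctrl.servo_line(t+[.1035],feed=.02,max_force=7));o=get_obs();print(o["time"],o["tool_pos"],o["ft_force"],o["tcp_rot"])
S=imaging.read_camera("side");cv2.imwrite("pics/s4.png",S[:,:,::-1])
cv2.imwrite("pics/c4.png",crop("",S,(318,235),(50,40),8))
```

```text
[0.50914361 0.17160645 0.12729461] [-0.44134053  0.62236676 -3.66597306]
False
[0.50949579 0.17172737 0.11283683] [ 0.16861727  0.03718306 -3.19109245]
True
8.0583 [0.50981332 0.17172923 0.10527384] [1.80039153 0.37933183 1.5452507 ] [1.79989308e+02 2.47189760e-02 1.77190904e+02]
```

View pics/c4.png

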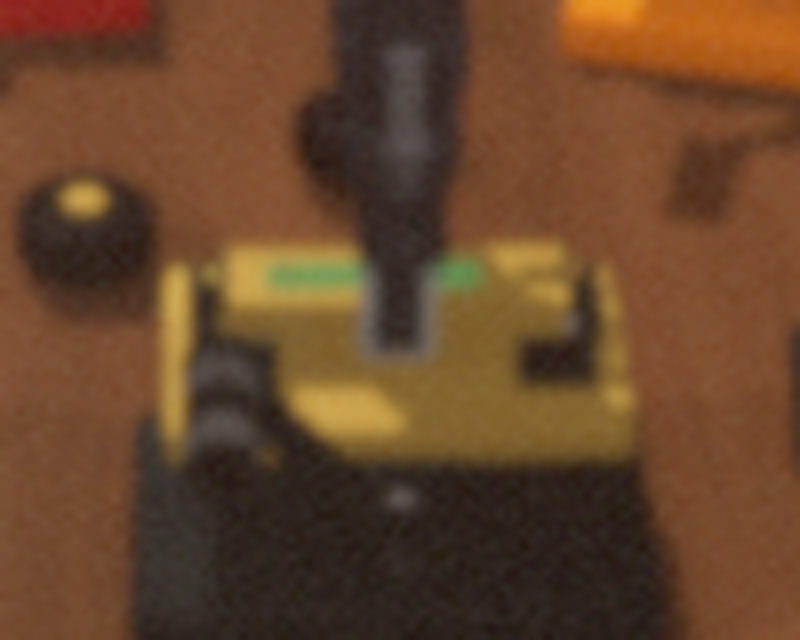

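The slide went down to 81 mm underside height: flat on the floor, over the key and between the stubs. I'll release it, retreat beside the stage and check.

Run:
```python
from h import *
ctrl.ungrasp()
o=get_obs();print(o["tool_pos"],o["ft_force"],o["gripper_width"])
ctrl.servo_line([.5098,.1717,.2],feed=.15)
y=np.radians(-2.8);N=np.array([.5096,.1714,0])
for a in(87.2,-92.8):
    for q in(.05,.75,1.5):
        p=N+Rz(y)@[.08*np.sin(q-.75),-.094,.053+.08*np.cos(q-.75)]
        r=ctrl.ik(p,[180,0,a]);print(a,q,p.round(3),None if r is None else np.round(r))
ctrl.reach([.45,-.05,.22],[180,0,87.2])
T=imaging.read_camera("top");S=imaging.read_camera("side");print(get_obs()["time"])
cv2.imwrite("pics/t5.png",T[:,:,::-1]);cv2.imwrite("pics/s5.png",S[:,:,::-1])
A=crop("",T,(305,265),(40,60),5);B=crop("",S,(318,245),(40,60),5)
cv2.imwrite("pics/c5.png",np.hstack([A,B]))
```

```text
[0.50883279 0.17124262 0.10451395] [-0.4924959   0.45732633  0.50228615] 0.08533793435850556
87.2 0.05 [0.454 0.08  0.114] [ 15.  11. -32. 112.   7.  58. -23.]
87.2 0.75 [0.505 0.078 0.133] [ 13.  16. -29. 104.   9.  62. -22.]
87.2 1.5 [0.559 0.075 0.112] [ 10.  23. -27.  97.  11.  62. -23.]
-92.8 0.05 [0.454 0.08  0.114] [ 40.  18. -61. 111.  18.  61. 148.]
-92.8 0.75 [0.505 0.078 0.133] [ 36.  24. -60. 103.  22.  66. 147.]
-92.8 1.5 [0.559 0.075 0.112] [ 32.  32. -57.  97.  29.  67. 145.]
10.5083
```

View pics/c5.png

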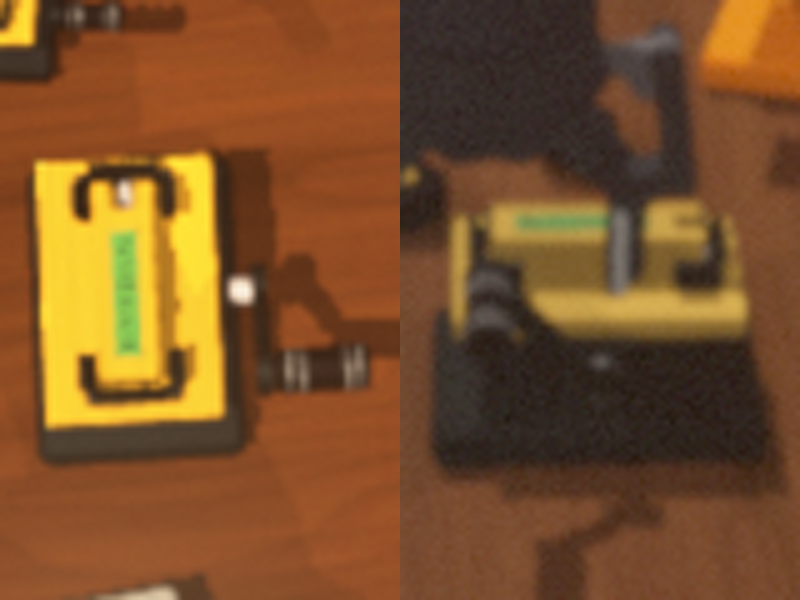

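The slide lies in the nest with the key in its notch (top crop (123,190)), and the handle is at q ≈ 0.04. Now the crank.

Run:
```python
from h import *
y=np.radians(-2.8);N=np.array([.5096,.1714,0])
H=lambda q:N+Rz(y)@[.08*np.sin(q-.75),-.096,.053+.08*np.cos(q-.75)]
p=H(.04)
ctrl.reach([p[0],p[1],.19],[180,0,87.2])
print(ctrl.servo_line(p,feed=.1,max_force=12)); print(get_obs()["tool_pos"],p)
ctrl.clamp(40); o=get_obs();print(o["gripper_width"],o["grasp_force"],o["ft_force"])
for q in np.r_[np.arange(.14,1.45,.13),1.48,1.53]:
    s=ctrl.servo_line(H(q),feed=.06,max_force=30); o=get_obs()
    if s: break
    t=Rz(y).T@(o["tool_pos"]-N); print(round(q,2),round(np.arctan2(t[0],t[2]-.053)+.75,3),o["ft_force"].round(1),round(o["gripper_width"],4))
t=Rz(y).T@(get_obs()["tool_pos"]-N);print(s,o["time"],np.arctan2(t[0],t[2]-.053)+.75,o["ft_force"])
```

```text
False
[0.45328165 0.07806651 0.11421794] [0.45282598 0.07806197 0.11366895]
0.020644510918800783 39.01588797569275 [ 0.22275838 -0.39756628  1.74435568]
0.14 0.133 [-4.2  0.1 -1.3] 0.0206
0.27 0.268 [-5.5  0.4  3.2] 0.0208
0.4 0.401 [-5.9 -0.6  4.7] 0.0204
0.53 0.537 [-4.7  1.2  4. ] 0.0209
0.66 0.671 [-3.5 -0.5  5.3] 0.0207
0.79 0.803 [-1.5  0.4  5.8] 0.0206
0.92 0.933 [-0.9  1.2  4.6] 0.0205
1.05 1.062 [0.9 1.2 4. ] 0.0206
1.18 1.191 [2.2 2.2 4. ] 0.0207
1.31 1.32 [5.4 2.  2.4] 0.0206
1.44 1.448 [5.4 2.7 1.9] 0.0206
1.48 1.484 [3.2 1.9 5. ] 0.021
1.53 1.513 [-8.  -0.5 20.3] 0.0207
False 16.65 1.5129198460811757 [-8.01652395 -0.50559581 20.27205896]
```

The force jumped at the end, so the crank is against the far stop. I'll release, retreat and verify.

Run:
```python
from h import *
ctrl.ungrasp(); p=get_obs()["tool_pos"]
ctrl.servo_line([p[0],p[1],.22],feed=.15)
ctrl.reach([.45,-.1,.25],[180,0,87.2])
T=imaging.read_camera("top");S=imaging.read_camera("side");print(get_obs()["time"])
A=crop("",T,(305,265),(40,60),5);B=crop("",S,(318,235),(40,60),5)
y=np.radians(-2.8);N=np.array([.5096,.1714,0])
for img,n,o in((A,"top",(265,205)),(B,"side",(278,175))):
    for q,c in((1.4,(255,0,0)),(1.5,(0,255,0))):
        h=np.array([.08*np.sin(q-.75),-.094,.055+.08*np.cos(q-.75)])
        L=np.array([h+[0,.023,0],h-[0,.023,0]])@Rz(y).T+N
        cv2.polylines(img,[((proj(n,L)-o+.5)*5).astype(int)],False,c,1)
cv2.imwrite("pics/c6.png",np.hstack([A,B]))
```

```text
19.1167
```

View pics/c6.png

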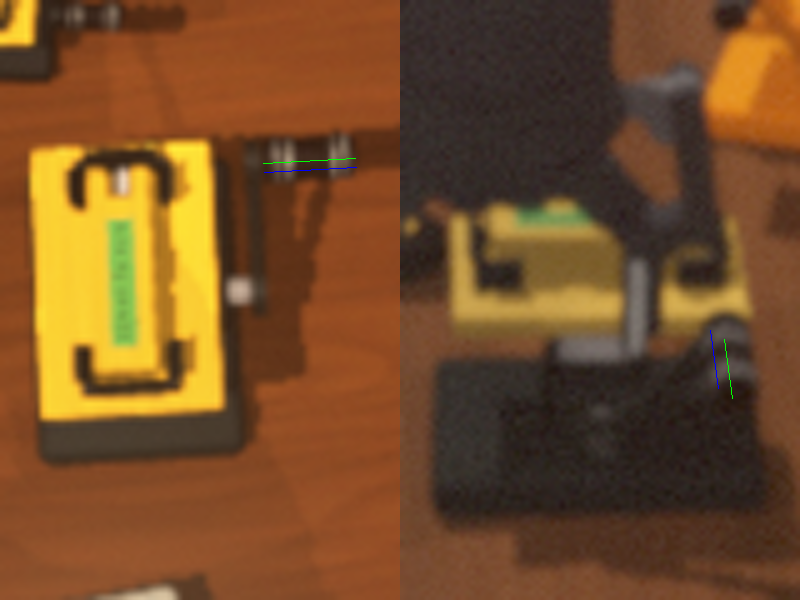

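The stage is raised with the slide flat in the nest over the key, and the handle sits on the 1.5 rad line (top crop (310,160)). Handing in.

```bash
python3 -c "
from station import workorder
print(workorder.close_job())"
```

```text
the job is handed in; nothing more can be done
None
```

The job is handed in at about 19 s: the middle slide lies flat in the large brass stage's nest with its notch over the key, the crank is at its far stop with the stage raised, and the robot touches nothing.

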